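# Clear an empty cheese box into the covered half of a rocking-lid bin

## Robot

A 7-joint arm with a two-finger parallel gripper is mounted at the origin on the work surface. World frame = base frame: x ahead of the robot, y to its left, z up, the work surface at z = 0. Lengths are in m, angles in rad, forces in N, time in s.
With the tool pointing down it reaches from about 0.425 to 1.025 m from the base axis. Payload 9.4 kg.
Tool frame: the origin (TCP) lies at the very end of the fingers, on their centre line; the grasp point (between the pads) lies 19 mm behind it (robot.pinch_z is the distance from the TCP to the grasp point, in m); z points along the fingers, y is the line along which they close (so a half turn about z gives the same grasp; the last joint's range is limited). The gripper opens to 93 mm and grips with 3 to 60 N. Pads are 15 mm wide; open, the fingers measure 128 mm over their backs; the gripper's body (75 mm by 188 mm) begins 65 mm behind the grasp point.
Start: joints at [-1.373, 0.599, -0.003, 1.599, 0.002, 0.943, -0.08], TCP at [0.197, 0.698, 0.219] pointing down, gripper open.
Joint ranges: [-2.57, 2.57], [-0.35, 1.97], [-1.29, 1.29], [0.11, 2.56], [-1.05, 4.19], [0.11, 1.86], [-2.63, 2.63]. Speed limits (rad/s): [2.22, 2.22, 3.01, 3.01, 3.14, 3.14, 3.14].

## Interface

Orientations are given as a unit quaternion [w, x, y, z].
In Python, from workcell import robot, imaging gives the robot as it stands.
- The arm moves only by the tool send_rows, never from a script. Its argument "plan" is a list of rows, each an object of numbers: "tx", "ty", "tz": the shift along the tool's x, y, z normalised to -1 to 1, where 1 is 60 cm; "ax", "ay", "az": the turn, a rotation vector about the tool's x, y, z normalised to -1 to 1, where 1 is 360 degrees. A call has 1 to 20 rows; each row is the pose to reach, as a shift and turn from the pose commanded when the call began, along the tool's axes at that moment, turning the shorter way round; what a row does not reach only later rows make up. A row lasts 1/12 s, in which the tool goes at most 41.7 mm and 7.16 degrees, less where a joint would pass 70% of its speed; a pose out of reach is approached as far as the arm can. A call with a number of a shift or a turn outside -1 to 1 is refused whole. A call with a gripper value outside its range is refused whole. "hand" is the opening, from -1 (shut) to 1 (fully open), set as the call begins (left out, the last holds). The fingers move at their own pace and stop on an object; the grip force is fixed at half the most. Time passes only in rows, so rows that repeat a pose let the fingers close. It gives the time, the measured TCP pose, the force, the opening and the grip force at its end, in the units of the state.
- robot.observe(): the state, without advancing time (a new reading comes with each control period).
- imaging.capture(name): name is "side" or "top"; returns the picture (400x640x3 uint8, red, green, blue); there is no depth.
- imaging.camera_info(name): a dict with "fx", "fy", "cx", "cy" (pixels), "position" and "rotation" of the camera in the world. Camera axes: x right, y up, looking along -z (the intrinsics and any distortion apply to the point x, -y, -z); pixel columns grow to the right and rows downward; lengths in m; the calibration is good to about 2 mm. A picture is of the moment at which its call begins. camera_info takes no time and is no camera call.
- robot.sign_off(): hands the job in; it is judged then, once.
The state is a dict: "clock": time; "joint_positions": joint angles; "joint_vel": joint speeds; "joint_efforts": joint torques, N m; "ee_pos": TCP position; "tool_rot": TCP orientation; "wrist_force": force on the tool from outside, world axes, zero at the start; "torque": the same for the moment, N m; "width": opening from 0.0 (shut) to 1.0 (fully open); "finger_force": force on a finger pad.
Only numpy, scipy, OpenCV 4.12 (cv2) and the standard library are available. Lean on these libraries where they do the work, as an engineer would, in place of code of your own. Each camera call takes 0.05 s, during which the arm holds its last target. There are 200 camera calls.

## Task

The two-compartment bin below the worktop's front edge has a rocking lid that always covers one compartment. Push the lid's upright wing past its centre so that the lid flops over and uncovers the compartment that is covered now; then slide the empty round cheese box along the worktop, without lifting it, and push it off the edge so that it drops into this newly opened compartment. Leave the mug, the soap bottle and the jar where they stand.

Things in the scene. Friction and masses are not known exactly. Their poses are not given: they have to be found in the camera images.
- cheesebox_center (a point): Empty round wooden cheese box (flat closed disc, pale wood with a paper disc on top), 110 mm diameter, 32 mm high, about 50 g, lying flat on the worktop. The point is its centre, 16 mm above its underside. Too wide for most grippers: it is to be pushed from the side, most steadily with two spread fingertips.
- edge_mid (a point): A point on the worktop's front edge, which is straight, along y, at x = 0.62. The worktop's surface is z = 0; it is 35 mm thick.
- bin_pivot (a point): Fixed floor-standing steel bin under the front edge. The point lies on the lid's pivot axis, at the bin's centre, level with its rim, 100 mm below the worktop's surface; axes as the world's. Mouth 300 mm along x, 320 mm along y outside, walls 6 mm; the near wall is a little under the worktop. A divider in this point's plane y = 0 makes a left (+y) and a right (-y) compartment.
- left_mouth (a point): Centre of the mouth of the bin's left (+y) compartment, at rim height. Compartment 151 mm wide in y, 288 mm long in x, floor 85 mm below the rim (shallow lift-out trays).
- right_mouth (a point): The same for the right (-y) compartment, of equal size.
- lid (a joint): Black rocking lid: a free V of two wings 80 degrees apart on the pivot (axis along x). Its weight (0.32 kg) holds it at a stop: +0.873 rad = right wing flat over the right compartment, left one open; -0.873 = left covered, right open. The other wing then stands, leaning 10 degrees to the covered side, its free edge 46 mm above the worktop. 0 = balanced; pushed past 0 (under 3 N) it snaps over by itself.
- wing_left (a point): Middle of the free edge of the lid's left (+y) wing. Each wing is a flat plate 235 mm along x (from 94 mm before to 141 mm beyond the pivot point), 148 mm from pivot to free edge, 5 mm thick. Push the standing wing from the covered side (inside the V), the fingertip at least 60 mm below its free edge, or the tip may slip over it before the centre.
- wing_right (a point): Middle of the free edge of the lid's right (-y) wing, of equal size.
- mug: White ceramic mug, 80 mm diameter, 95 mm high, with a handle; bystander. Origin at the centre of its underside.
- soap: Clear washing-up soap bottle with white cap, 64 mm diameter, 190 mm high; bystander. Origin at the centre of its underside.
- jar: Glass jar with steel cap and paper label, 72 mm diameter, 100 mm high; bystander. Origin at the centre of its underside.
Not all that is in view belongs to the job. Of the things that look like the part that bears cheesebox_center, the largest one is meant.

How it is judged:
By the outcome, as a careful person would: the job done as asked, in the order asked, and still so for the second after the job is handed in, with the robot touching nothing.
It also fails if it takes over 67 s, if anything falls off the work surface, if the arm or the gripper's body presses on something with over 40 N, if the wrist force passes 120 N, or if a joint passes its speed limit or range.

## Working session

There is one attempt and no reset: what is moved stays moved. The work goes in short steps, Python scripts to look and compute and a tool call to move; the robot and the scene stay as the last step left them, time stands still between calls to the robot, and variables do not carry over. Pictures are saved under pics/ and viewed, at most 10 in all, crops included, and the job is handed in when it is done.

Besides the shell and the picture viewer there is one more tool, called after ">>>" by a JSON object that holds its "name" and its "arguments". send_rows: Moves the arm, as the interface text tells. Its arguments: {"type":"object","properties":{"plan":{"type":"array"},"hand":{"type":"number"}},"required":["plan"]}

```bash
ls; mkdir -p pics
python3 - <<'E'
from workcell import robot, imaging
import cv2
for n in("side","top"):
    im=imaging.capture(n); cv2.imwrite(f"pics/{n}0.png",im[:,:,::-1]); print(imaging.camera_info(n))
s=robot.observe(); print(s["clock"],s["ee_pos"],s["tool_rot"])
E
```

```text
pics
{'fx': 395.5594776229479, 'fy': 395.5594776229479, 'cx': 315.9530823964739, 'cy': 203.16157405716837, 'position': array([ 0.35572217, -0.67637576,  0.91114042]), 'rotation': array([ 0.93886023,  0.31013735, -0.04220511, -0.14343999])}
{'fx': 452.41840842311643, 'fy': 452.41840842311643, 'cx': 318.22424605923186, 'cy': 201.56567736175566, 'position': array([0.37390603, 0.01561047, 1.29091509]), 'rotation': array([ 0.7066305 ,  0.0349717 , -0.04473959, -0.70530042])}
0.1 [0.19665818 0.69737112 0.21785939] [-1.68837621e-05  1.36959429e-01  9.90576418e-01 -6.89659564e-04]
```

View pics/side0.png

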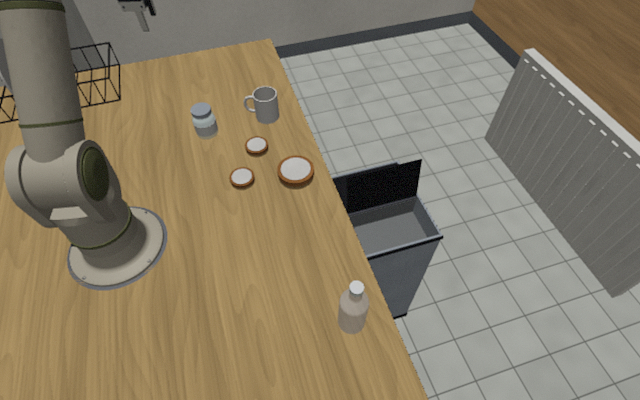

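View pics/top0.png

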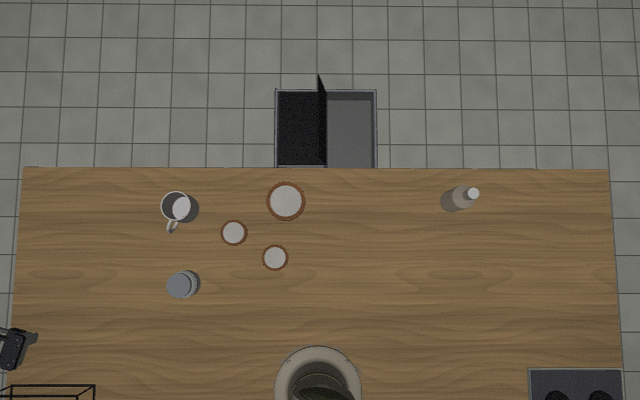

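The left (+y) compartment is covered (black wing at top px 302,128), and the right wing stands at about (322,120). The big cheese box is at top px (286,201), with two small decoys at (234,232) and (275,257). The mug is at (176,207), the jar at (182,284) and the soap at (465,197).

```bash
cat > h.py <<'E'
import numpy as np, cv2
from scipy.spatial.transform import Rotation as R
from workcell import robot, imaging
def ray(n,u,v):
    c=imaging.camera_info(n); q=c["rotation"]
    d=R.from_quat([q[1],q[2],q[3],q[0]]).apply([(u-c["cx"])/c["fx"],-(v-c["cy"])/c["fy"],-1])
    return c["position"],d
def onz(n,u,v,z):
    p,d=ray(n,u,v); return (p+d*(z-p[2])/d[2]).round(4)
def discs(n,z=0.032):
    im=imaging.capture(n); hsv=cv2.cvtColor(im,cv2.COLOR_RGB2HSV)
    # paper: grey bright, low saturation
    m=cv2.inRange(hsv,(0,0,140),(180,60,255))
    out=[]
    for c in cv2.findContours(m,cv2.RETR_EXTERNAL,cv2.CHAIN_APPROX_NONE)[0]:
        if 150<cv2.contourArea(c)<3000:
            (u,v),a,_=cv2.fitEllipse(c); out.append((round(u,1),round(v,1),np.round(a,1),onz(n,u,v,z)))
    return im,out
E
python3 - <<'E'
from h import *
for n in("top","side"):
    for o in discs(n)[1]: print(n,*o)
print("wing tip top",onz("top",319,74,.046),onz("top",327,166,-.1),"pivot far",onz("top",327,92,-.1))
print("rim corners",[onz("top",u,v,-.1) for u,v in((275,90),(377,90))])
print("edge",onz("top",200,168,0),onz("top",450,169,0))
print("side wing tips",onz("side",419,161,.046))
print("soap",onz("side",352,328,0),onz("top",473,193,.19),"mug",onz("top",176,207,.095),"jar",onz("top",182,284,.1))
E
```

```text
top 274.6 257.3 [19.4 19.9] [0.3615 0.1184 0.032 ]
top 233.0 232.3 [19.5 19.7] [0.4302 0.2343 0.032 ]
top 174.1 206.8 [27.3 33.5] [0.5009 0.3996 0.032 ]
top 285.4 200.5 [29.6 29.9] [0.5194 0.09   0.032 ]
side 608.2 393.8 [12.8 48. ] [ 0.9619 -0.6904  0.032 ]
side 466.9 392.6 [15.5 50.4] [ 0.6907 -0.6036  0.032 ]
side 630.6 387.7 [22.9 24. ] [ 1.0133 -0.6945  0.032 ]
side 504.6 386.6 [30.2 50.6] [ 0.7701 -0.6164  0.032 ]
side 544.8 380.1 [38.4 57.6] [ 0.856  -0.6302  0.032 ]
side 422.3 375.7 [ 8.2 64.2] [ 0.6187 -0.5473  0.032 ]
side 404.7 336.0 [ 8.  50.2] [ 0.6187 -0.4608  0.032 ]
side 426.8 326.9 [40.7 46.5] [ 0.6745 -0.457   0.032 ]
side 354.2 298.9 [27.1 34.7] [ 0.5426 -0.3465  0.032 ]
side 115.3 245.4 [64.9 91.1] [ 0.0068 -0.0257  0.032 ]
side 67.0 213.1 [11.  40.2] [-0.1192  0.1207  0.032 ]
side 241.2 175.8 [14.5 20.2] [0.361 0.108 0.032]
side 295.1 168.2 [21.9 29.4] [0.5189 0.0886 0.032 ]
side 13.0 163.9 [15.4 40.2] [-0.2871  0.3639  0.032 ]
side 53.8 163.1 [32.5 67.7] [-0.169   0.3295  0.032 ]
side 256.0 143.7 [13.  18.6] [0.4296 0.2236 0.032 ]
side 203.6 119.9 [13.3 22.3] [0.2881 0.384  0.032 ]
side 199.8 108.2 [11.9 19.6] [0.2839 0.4465 0.032 ]
side 262.5 93.8 [14.7 30.2] [0.5022 0.4559 0.032 ]
side 595.0 108.6 [  9.6 236. ] [1.5392 0.0401 0.032 ]
wing tip top [ 0.8822 -0.0034  0.046 ] [ 0.6433 -0.0308 -0.1   ] pivot far [ 0.8825 -0.0311 -0.1   ]
rim corners [array([ 0.888 ,  0.1343, -0.1   ]), array([ 0.8901, -0.1906, -0.1   ])]
edge [0.6167 0.3391 0.    ] [ 0.6165 -0.3852  0.    ]
side wing tips [ 0.8714 -0.0071  0.046 ]
soap [ 0.5196 -0.3997  0.    ] [ 0.5209 -0.3813  0.19  ] mug [0.4939 0.3754 0.095 ] jar [0.2934 0.3512 0.1   ]
```

```bash
cat >> h.py <<'E'
def goal(p,yaw):  # tool y at world angle yaw (deg), tool z down
    s=robot.observe(); q=s["tool_rot"]; r=R.from_quat([q[1],q[2],q[3],q[0]])
    c,n=np.cos(np.radians(yaw)),np.sin(np.radians(yaw))
    t=R.from_matrix(np.array([[-n,c,0],[c,n,0],[0,0,-1]]).T) if 0 else R.from_matrix(np.column_stack([np.cross([c,n,0],[0,0,-1]),[c,n,0],[0,0,-1]]))
    print("t",(r.inv().apply(np.array(p)-s["ee_pos"])/.6).round(4),"a",((r.inv()*t).as_rotvec()/2/np.pi).round(4))
E
python3 -c "
from h import *
goal([.76,.07,.2],0)"
```

```text
t [-1.1875 -0.7519  0.031 ] a [-1.000e-04  1.000e-04  2.063e-01]
```

>>> {"name": "send_rows", "arguments": {"plan": [{"tx":-0.8,"ty":-0.5,"tz":0.02,"az":0.206},{"tx":-0.8,"ty":-0.5,"tz":0.02,"az":0.206},{"tx":-0.8,"ty":-0.5,"tz":0.02,"az":0.206},{"tx":-0.8,"ty":-0.5,"tz":0.02,"az":0.206},{"tx":-0.8,"ty":-0.5,"tz":0.02,"az":0.206},{"tx":-0.8,"ty":-0.5,"tz":0.02,"az":0.206},{"tx":-0.8,"ty":-0.5,"tz":0.02,"az":0.206},{"tx":-0.8,"ty":-0.5,"tz":0.02,"az":0.206},{"tx":-0.8,"ty":-0.5,"tz":0.02,"az":0.206},{"tx":-0.8,"ty":-0.5,"tz":0.02,"az":0.206},{"tx":-0.8,"ty":-0.5,"tz":0.02,"az":0.206},{"tx":-0.8,"ty":-0.5,"tz":0.02,"az":0.206},{"tx":-0.8,"ty":-0.5,"tz":0.02,"az":0.206},{"tx":-0.8,"ty":-0.5,"tz":0.02,"az":0.206},{"tx":-0.8,"ty":-0.5,"tz":0.02,"az":0.206},{"tx":-0.8,"ty":-0.5,"tz":0.02,"az":0.206},{"tx":-0.8,"ty":-0.5,"tz":0.02,"az":0.206},{"tx":-0.8,"ty":-0.5,"tz":0.02,"az":0.206}], "hand": -1}}

```text
validation failed for argument at $.pl...
```

```bash
python3 -c "
from h import *
goal([.76,.07,.2],0);goal([.76,.07,-.028],0); s=robot.observe();print(s['clock'],s['ee_pos'],s['width'],s['joint_positions'])"
```

```text
t [-1.1875 -0.7519  0.031 ] a [-1.000e-04  1.000e-04  2.063e-01]
t [-1.1874 -0.7515  0.411 ] a [-1.000e-04  1.000e-04  2.063e-01]
0.2 [0.19661633 0.697518   0.21808855] 0.9967304882104858 [-1.37275969  0.59981249 -0.00252417  1.59984305  0.001781    0.94290225
 -0.07981359]
```

>>> {"name": "send_rows", "arguments": {"plan": [{"tx":-0.1,"ty":-0.06,"tz":0,"ax":0,"ay":0,"az":0.02}], "hand": -1}}

```text
clock: 0.28
ee_pos: [0.2175, 0.6724, 0.2177]
tool_rot: [-0.003, 0.193, 0.981, 0.001]
wrist_force: [-1.0, 1.0, -0.2]
width: 0.962
finger_force: 0.0
```

>>> {"name": "send_rows", "arguments": {"plan": [{"tx":-0.8,"ty":-0.5,"tz":0.02,"ax":0,"ay":0,"az":0.18},{"tx":-0.8,"ty":-0.5,"tz":0.02,"ax":0,"ay":0,"az":0.18},{"tx":-0.8,"ty":-0.5,"tz":0.02,"ax":0,"ay":0,"az":0.18},{"tx":-0.8,"ty":-0.5,"tz":0.02,"ax":0,"ay":0,"az":0.18},{"tx":-0.8,"ty":-0.5,"tz":0.02,"ax":0,"ay":0,"az":0.18},{"tx":-0.8,"ty":-0.5,"tz":0.02,"ax":0,"ay":0,"az":0.18},{"tx":-0.8,"ty":-0.5,"tz":0.02,"ax":0,"ay":0,"az":0.18},{"tx":-0.8,"ty":-0.5,"tz":0.02,"ax":0,"ay":0,"az":0.18},{"tx":-0.8,"ty":-0.5,"tz":0.02,"ax":0,"ay":0,"az":0.18},{"tx":-0.8,"ty":-0.5,"tz":0.02,"ax":0,"ay":0,"az":0.18},{"tx":-0.8,"ty":-0.5,"tz":0.02,"ax":0,"ay":0,"az":0.18},{"tx":-0.8,"ty":-0.5,"tz":0.02,"ax":0,"ay":0,"az":0.18},{"tx":-0.8,"ty":-0.5,"tz":0.02,"ax":0,"ay":0,"az":0.18},{"tx":-0.8,"ty":-0.5,"tz":0.02,"ax":0,"ay":0,"az":0.18},{"tx":-0.8,"ty":-0.5,"tz":0.02,"ax":0,"ay":0,"az":0.18},{"tx":-0.8,"ty":-0.5,"tz":0.02,"ax":0,"ay":0,"az":0.18},{"tx":-0.8,"ty":-0.5,"tz":0.02,"ax":0,"ay":0,"az":0.18},{"tx":-0.8,"ty":-0.5,"tz":0.02,"ax":0,"ay":0,"az":0.18}], "hand": -1}}

```text
clock: 1.78
ee_pos: [0.5498, 0.2059, 0.2065]
tool_rot: [-0.0, 0.692, 0.722, -0.0]
wrist_force: [0.4, 0.7, -0.2]
width: 0.008
finger_force: 0.0
```

```bash
python3 -c "
from h import *
goal([.76,.07,.2],0);goal([.76,.07,-.028],0); s=robot.observe();print(s['clock'],s['ee_pos'],s['width'],s['joint_positions'])"
```

```text
t [-0.2411  0.3404  0.0105] a [-0.0001 -0.0001  0.0067]
t [-0.2413  0.3407  0.3905] a [-0.0001 -0.0001  0.0067]
1.7833 [0.54981371 0.20590788 0.20648078] 0.007552749125060439 [-0.69406153  0.46550131  0.34420218  1.94996657 -0.22208276  0.76275134
 -0.17986487]
```

>>> {"name": "send_rows", "arguments": {"plan": [{"tx":-0.241,"ty":0.34,"tz":0.01,"ax":0,"ay":0,"az":0.0067},{"tx":-0.241,"ty":0.34,"tz":0.01,"ax":0,"ay":0,"az":0.0067},{"tx":-0.241,"ty":0.34,"tz":0.01,"ax":0,"ay":0,"az":0.0067},{"tx":-0.241,"ty":0.34,"tz":0.01,"ax":0,"ay":0,"az":0.0067},{"tx":-0.241,"ty":0.34,"tz":0.01,"ax":0,"ay":0,"az":0.0067},{"tx":-0.241,"ty":0.34,"tz":0.01,"ax":0,"ay":0,"az":0.0067},{"tx":-0.241,"ty":0.34,"tz":0.01,"ax":0,"ay":0,"az":0.0067},{"tx":-0.241,"ty":0.34,"tz":0.01,"ax":0,"ay":0,"az":0.0067},{"tx":-0.241,"ty":0.34,"tz":0.1,"ax":0,"ay":0,"az":0.0067},{"tx":-0.241,"ty":0.34,"tz":0.15,"ax":0,"ay":0,"az":0.0067},{"tx":-0.241,"ty":0.34,"tz":0.2,"ax":0,"ay":0,"az":0.0067},{"tx":-0.241,"ty":0.34,"tz":0.25,"ax":0,"ay":0,"az":0.0067},{"tx":-0.241,"ty":0.34,"tz":0.3,"ax":0,"ay":0,"az":0.0067},{"tx":-0.241,"ty":0.34,"tz":0.34,"ax":0,"ay":0,"az":0.0067},{"tx":-0.241,"ty":0.34,"tz":0.37,"ax":0,"ay":0,"az":0.0067},{"tx":-0.241,"ty":0.34,"tz":0.39,"ax":0,"ay":0,"az":0.0067},{"tx":-0.241,"ty":0.34,"tz":0.39,"ax":0,"ay":0,"az":0.0067}], "hand": -1}}

```text
clock: 3.2
ee_pos: [0.7578, 0.0706, -0.0299]
tool_rot: [-0.002, 0.707, 0.707, -0.001]
wrist_force: [0.4, 0.4, -0.4]
width: 0.007
finger_force: 0.0
```

```bash
python3 -c "
from h import *
goal([.76,-.15,-.028],0); s=robot.observe();print(s['clock'],s['ee_pos'],s['tool_rot'],s['wrist_force'])
cv2.imwrite('pics/side1.png',imaging.capture('side')[100:300,250:550,::-1])"
```

```text
t [-0.3676  0.0035 -0.0034] a [-0.0007 -0.0001  0.0001]
3.2 [ 0.75775299  0.07057898 -0.02992319] [-0.00177658  0.70689975  0.70731021 -0.00136419] [ 0.36938218  0.37221186 -0.42380414]
```

View pics/side1.png

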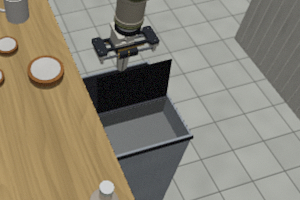

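The closed fingers are behind the standing wing (crop px 122,60), on the covered side, with the gripper body above the wing's edge. Next I push towards -y.

>>> {"name": "send_rows", "arguments": {"plan": [{"tx":-0.04,"ty":0.003,"tz":-0.003,"ax":0,"ay":0,"az":0},{"tx":-0.07,"ty":0.003,"tz":-0.003,"ax":0,"ay":0,"az":0},{"tx":-0.09,"ty":0.003,"tz":-0.003,"ax":0,"ay":0,"az":0},{"tx":-0.11,"ty":0.003,"tz":-0.003,"ax":0,"ay":0,"az":0},{"tx":-0.13,"ty":0.003,"tz":-0.003,"ax":0,"ay":0,"az":0},{"tx":-0.15,"ty":0.003,"tz":-0.003,"ax":0,"ay":0,"az":0},{"tx":-0.17,"ty":0.003,"tz":-0.003,"ax":0,"ay":0,"az":0},{"tx":-0.19,"ty":0.003,"tz":-0.003,"ax":0,"ay":0,"az":0},{"tx":-0.21,"ty":0.003,"tz":-0.003,"ax":0,"ay":0,"az":0},{"tx":-0.23,"ty":0.003,"tz":-0.003,"ax":0,"ay":0,"az":0},{"tx":-0.25,"ty":0.003,"tz":-0.003,"ax":0,"ay":0,"az":0},{"tx":-0.27,"ty":0.003,"tz":-0.003,"ax":0,"ay":0,"az":0},{"tx":-0.29,"ty":0.003,"tz":-0.003,"ax":0,"ay":0,"az":0},{"tx":-0.31,"ty":0.003,"tz":-0.003,"ax":0,"ay":0,"az":0},{"tx":-0.33,"ty":0.003,"tz":-0.003,"ax":0,"ay":0,"az":0},{"tx":-0.35,"ty":0.003,"tz":-0.003,"ax":0,"ay":0,"az":0},{"tx":-0.37,"ty":0.003,"tz":-0.003,"ax":0,"ay":0,"az":0},{"tx":-0.37,"ty":0.003,"tz":-0.003,"ax":0,"ay":0,"az":0},{"tx":-0.37,"ty":0.003,"tz":-0.003,"ax":0,"ay":0,"az":0}], "hand": -1}}

```text
clock: 4.83
ee_pos: [0.7615, -0.1552, -0.0255]
tool_rot: [0.0, 0.708, 0.706, -0.0]
wrist_force: [0.2, 0.3, 0.4]
width: 0.005
finger_force: 0.0
```

>>> {"name": "send_rows", "arguments": {"plan": [{"tx":0,"ty":0,"tz":-0.06,"ax":0,"ay":0,"az":0},{"tx":0,"ty":0,"tz":-0.12,"ax":0,"ay":0,"az":0},{"tx":0,"ty":0,"tz":-0.18,"ax":0,"ay":0,"az":0},{"tx":0,"ty":0,"tz":-0.24,"ax":0,"ay":0,"az":0},{"tx":0,"ty":0,"tz":-0.3,"ax":0,"ay":0,"az":0},{"tx":0,"ty":0,"tz":-0.36,"ax":0,"ay":0,"az":0},{"tx":0,"ty":0,"tz":-0.38,"ax":0,"ay":0,"az":0}], "hand": 1}}

```text
clock: 5.42
ee_pos: [0.764, -0.1532, 0.2089]
tool_rot: [0.003, 0.707, 0.707, 0.002]
wrist_force: [0.5, -0.3, 0.6]
width: 0.455
finger_force: 0.0
```

```bash
python3 -c "
from h import *
goal([.445,.09,.2],90); s=robot.observe();print(s['clock'],s['ee_pos'],s['joint_positions'],s['wrist_force'])
cv2.imwrite('pics/side2.png',imaging.capture('side')[50:350,200:550,::-1])"
```

```text
t [ 0.405  -0.532   0.0107] a [ 0.0009  0.001  -0.2501]
5.4167 [ 0.76397065 -0.15317946  0.20887572] [-0.03907846  0.68936429  0.29272835  1.4859744  -0.22229643  0.99146165
  0.31055127] [ 0.53075291 -0.32883298  0.62793358]
```

View pics/side2.png

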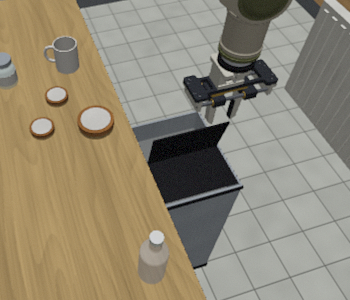

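The lid has flopped over: the right compartment is covered (crop px 195,170) and the left one is open (170,130). The box and bystanders have not moved. Next I go behind the box with the fingers open.

>>> {"name": "send_rows", "arguments": {"plan": [{"tx":0.405,"ty":-0.532,"tz":0.0107,"ax":0.001,"ay":0.001,"az":-0.25},{"tx":0.405,"ty":-0.532,"tz":0.0107,"ax":0.001,"ay":0.001,"az":-0.25},{"tx":0.405,"ty":-0.532,"tz":0.0107,"ax":0.001,"ay":0.001,"az":-0.25},{"tx":0.405,"ty":-0.532,"tz":0.0107,"ax":0.001,"ay":0.001,"az":-0.25},{"tx":0.405,"ty":-0.532,"tz":0.0107,"ax":0.001,"ay":0.001,"az":-0.25},{"tx":0.405,"ty":-0.532,"tz":0.0107,"ax":0.001,"ay":0.001,"az":-0.25},{"tx":0.405,"ty":-0.532,"tz":0.0107,"ax":0.001,"ay":0.001,"az":-0.25},{"tx":0.405,"ty":-0.532,"tz":0.0107,"ax":0.001,"ay":0.001,"az":-0.25},{"tx":0.405,"ty":-0.532,"tz":0.0107,"ax":0.001,"ay":0.001,"az":-0.25},{"tx":0.405,"ty":-0.532,"tz":0.0107,"ax":0.001,"ay":0.001,"az":-0.25},{"tx":0.405,"ty":-0.532,"tz":0.0107,"ax":0.001,"ay":0.001,"az":-0.25},{"tx":0.405,"ty":-0.532,"tz":0.0107,"ax":0.001,"ay":0.001,"az":-0.25},{"tx":0.405,"ty":-0.532,"tz":0.0107,"ax":0.001,"ay":0.001,"az":-0.25},{"tx":0.405,"ty":-0.532,"tz":0.0107,"ax":0.001,"ay":0.001,"az":-0.25},{"tx":0.405,"ty":-0.532,"tz":0.0107,"ax":0.001,"ay":0.001,"az":-0.25},{"tx":0.405,"ty":-0.532,"tz":0.0107,"ax":0.001,"ay":0.001,"az":-0.25},{"tx":0.405,"ty":-0.532,"tz":0.0107,"ax":0.001,"ay":0.001,"az":-0.25}], "hand": 1}}

```text
clock: 6.88
ee_pos: [0.4428, 0.0897, 0.1958]
tool_rot: [-0.004, 0.002, 1.0, -0.0]
wrist_force: [-0.0, -0.5, 0.1]
width: 0.998
finger_force: 0.0
```

```bash
python3 -c "
from h import *
goal([.445,.09,.2],90);goal([.445,.09,.012],90); s=robot.observe();print(s['clock'],s['ee_pos'],s['joint_positions'],s['width'])"
```

```text
t [-0.0035  0.0005 -0.007 ] a [-0.     -0.0013 -0.0006]
t [-0.0062  0.0005  0.3063] a [-0.     -0.0013 -0.0006]
6.8833 [0.44283912 0.08973555 0.19581323] [-0.19854713  0.31801866 -0.16021442  2.21579806  0.08094122  0.62097318
  1.14996421] 0.9976399884987284
```

>>> {"name": "send_rows", "arguments": {"plan": [{"tx":-0.004,"ty":0,"tz":0.05,"ax":0,"ay":-0.001,"az":0},{"tx":-0.004,"ty":0,"tz":0.1,"ax":0,"ay":-0.001,"az":0},{"tx":-0.004,"ty":0,"tz":0.15,"ax":0,"ay":-0.001,"az":0},{"tx":-0.004,"ty":0,"tz":0.2,"ax":0,"ay":-0.001,"az":0},{"tx":-0.004,"ty":0,"tz":0.24,"ax":0,"ay":-0.001,"az":0},{"tx":-0.004,"ty":0,"tz":0.27,"ax":0,"ay":-0.001,"az":0},{"tx":-0.004,"ty":0,"tz":0.29,"ax":0,"ay":-0.001,"az":0},{"tx":-0.004,"ty":0,"tz":0.303,"ax":0,"ay":-0.001,"az":0},{"tx":-0.004,"ty":0,"tz":0.303,"ax":0,"ay":-0.001,"az":0},{"tx":-0.004,"ty":0,"tz":0.303,"ax":0,"ay":-0.001,"az":0}], "hand": 1}}

```text
clock: 7.72
ee_pos: [0.4438, 0.0897, 0.0142]
tool_rot: [-0.001, 0.001, 1.0, -0.0]
wrist_force: [-0.6, 0.4, 0.4]
width: 0.998
finger_force: 0.0
```

```bash
python3 -c "
from h import *
goal([.478,.089,.012],90);goal([.54,.05,.012],90);s=robot.observe();print(s['clock'],s['ee_pos'],s['wrist_force'])"
```

```text
t [-0.057  -0.001   0.0035] a [-0.0001 -0.0004 -0.0004]
t [-0.1605 -0.0657  0.0032] a [-0.0001 -0.0004 -0.0004]
7.7167 [0.44382492 0.08965513 0.01415366] [-0.62137696  0.3521721   0.42650507]
```

>>> {"name": "send_rows", "arguments": {"plan": [{"tx":-0.02,"ty":-0.001,"tz":0.003,"ax":0,"ay":0,"az":0},{"tx":-0.04,"ty":-0.001,"tz":0.003,"ax":0,"ay":0,"az":0},{"tx":-0.055,"ty":-0.001,"tz":0.003,"ax":0,"ay":0,"az":0},{"tx":-0.065,"ty":-0.001,"tz":0.003,"ax":0,"ay":0,"az":0},{"tx":-0.074,"ty":-0.007,"tz":0.003,"ax":0,"ay":0,"az":0},{"tx":-0.083,"ty":-0.013,"tz":0.003,"ax":0,"ay":0,"az":0},{"tx":-0.092,"ty":-0.02,"tz":0.003,"ax":0,"ay":0,"az":0},{"tx":-0.1,"ty":-0.026,"tz":0.003,"ax":0,"ay":0,"az":0},{"tx":-0.109,"ty":-0.033,"tz":0.003,"ax":0,"ay":0,"az":0},{"tx":-0.118,"ty":-0.04,"tz":0.003,"ax":0,"ay":0,"az":0},{"tx":-0.127,"ty":-0.047,"tz":0.003,"ax":0,"ay":0,"az":0},{"tx":-0.136,"ty":-0.054,"tz":0.003,"ax":0,"ay":0,"az":0},{"tx":-0.144,"ty":-0.06,"tz":0.003,"ax":0,"ay":0,"az":0},{"tx":-0.152,"ty":-0.066,"tz":0.003,"ax":0,"ay":0,"az":0},{"tx":-0.152,"ty":-0.066,"tz":0.003,"ax":0,"ay":0,"az":0}], "hand": 1}}

```text
clock: 8.97
ee_pos: [0.5363, 0.0488, 0.0122]
tool_rot: [-0.0, 0.002, 1.0, -0.0]
wrist_force: [0.1, 0.6, -0.8]
width: 1.005
finger_force: 0.1
```

Run:
```python
from h import *
goal([.63,.05,.012],90);s=robot.observe();print(s['clock'],s['ee_pos'],s['wrist_force'])
im,o=discs('side')
for x in o:
    if .5<x[3][0]<.65 and abs(x[3][1])<.15: print(*x)
cv2.imwrite('pics/top3.png',imaging.capture('top')[50:300,150:450,::-1])
```

```text
t [-0.1561  0.0026  0.0003] a [-0.     -0.0001 -0.0005]
8.9667 [0.5363342  0.04876576 0.01222523] [ 0.09215742  0.55275961 -0.80564193]
```

View pics/top3.png

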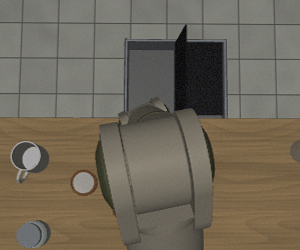

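The arm hides the box in the top view; the open left compartment is at crop px (150,80). I check the side view.

Run:
```python
from h import *
cv2.imwrite('pics/side3.png',cv2.resize(imaging.capture('side')[80:280,200:460,::-1],None,fx=2,fy=2))
```

```text
(no output)
```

View pics/side3.png

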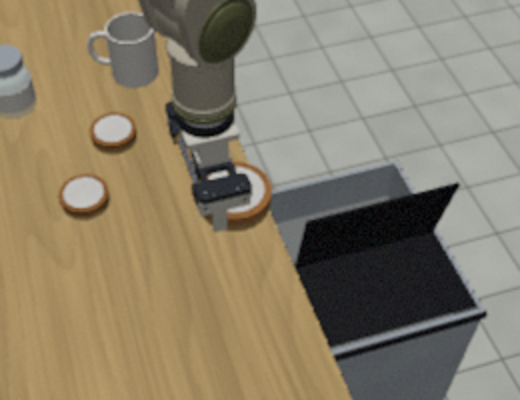

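The box (px 245,190) sits in the two-finger cradle near the edge, in line with the open compartment. I push it straight over.

>>> {"name": "send_rows", "arguments": {"plan": [{"tx":-0.012,"ty":0.001,"tz":0,"ax":0,"ay":0,"az":0},{"tx":-0.032,"ty":0.002,"tz":0,"ax":0,"ay":0,"az":0},{"tx":-0.065,"ty":0.002,"tz":0,"ax":0,"ay":0,"az":0},{"tx":-0.105,"ty":0.002,"tz":0,"ax":0,"ay":0,"az":0},{"tx":-0.148,"ty":0.002,"tz":0,"ax":0,"ay":0,"az":0},{"tx":-0.148,"ty":0.002,"tz":0,"ax":0,"ay":0,"az":0},{"tx":-0.148,"ty":0.002,"tz":0,"ax":0,"ay":0,"az":0},{"tx":-0.148,"ty":0.002,"tz":0,"ax":0,"ay":0,"az":0},{"tx":-0.148,"ty":0.002,"tz":0,"ax":0,"ay":0,"az":0},{"tx":-0.148,"ty":0.002,"tz":0,"ax":0,"ay":0,"az":0}], "hand": 1}}

```text
clock: 9.95
ee_pos: [0.6229, 0.051, 0.0121]
tool_rot: [-0.001, 0.001, 1.0, -0.0]
wrist_force: [0.8, -0.4, 0.7]
width: 1.003
finger_force: 0.0
```

Run:
```python
from h import *
cv2.imwrite('pics/side4.png',cv2.resize(imaging.capture('side')[80:280,200:460,::-1],None,fx=2,fy=2))
```

```text
(no output)
```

View pics/side4.png

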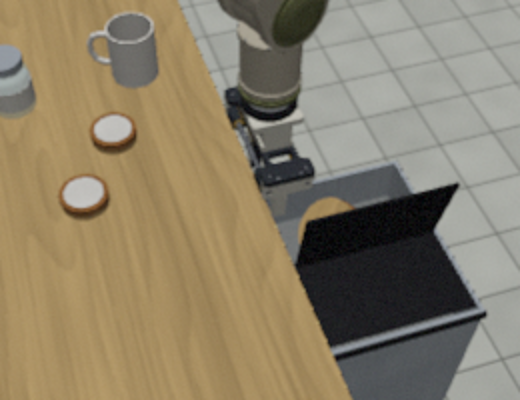

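The box has dropped into the left compartment (px 330,215). I retract upwards and back, then look from above.

>>> {"name": "send_rows", "arguments": {"plan": [{"tx":0,"ty":0,"tz":-0.06,"ax":0,"ay":0,"az":0},{"tx":0,"ty":0,"tz":-0.12,"ax":0,"ay":0,"az":0},{"tx":0,"ty":0,"tz":-0.18,"ax":0,"ay":0,"az":0},{"tx":0,"ty":0,"tz":-0.24,"ax":0,"ay":0,"az":0},{"tx":0,"ty":0,"tz":-0.3,"ax":0,"ay":0,"az":0},{"tx":0.07,"ty":0,"tz":-0.3,"ax":0,"ay":0,"az":0},{"tx":0.14,"ty":0,"tz":-0.3,"ax":0,"ay":0,"az":0},{"tx":0.2,"ty":0,"tz":-0.3,"ax":0,"ay":0,"az":0},{"tx":0.26,"ty":0,"tz":-0.3,"ax":0,"ay":0,"az":0},{"tx":0.28,"ty":0,"tz":-0.3,"ax":0,"ay":0,"az":0},{"tx":0.28,"ty":0,"tz":-0.3,"ax":0,"ay":0,"az":0},{"tx":0.28,"ty":0,"tz":-0.3,"ax":0,"ay":0,"az":0}], "hand": 1}}

```text
clock: 11.0
ee_pos: [0.4565, 0.0513, 0.1929]
tool_rot: [-0.0, 0.001, 1.0, 0.0]
wrist_force: [0.8, 0.4, -0.3]
width: 0.998
finger_force: 0.0
```

Run:
```python
from h import *
cv2.imwrite('pics/top5.png',cv2.resize(imaging.capture('top')[60:320,140:500,::-1],None,fx=2,fy=2))
print(robot.observe()['clock'],robot.observe()['ee_pos'])
```

```text
11.05 [0.457525   0.05144878 0.19282937]
```

View pics/top5.png

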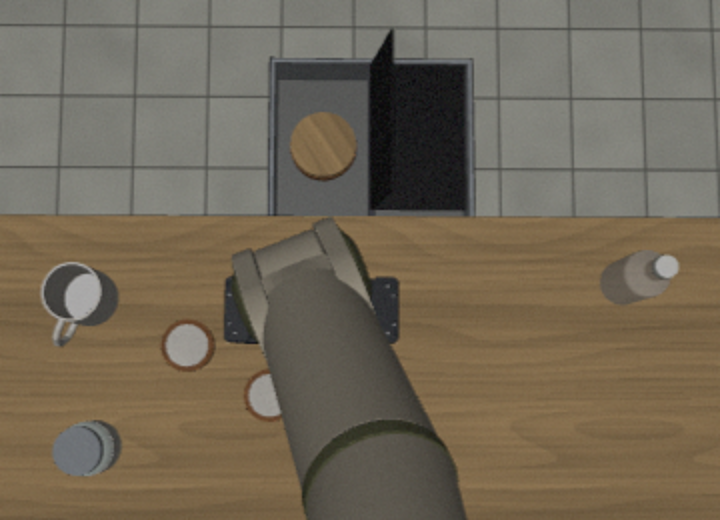

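The box lies flat on the floor of the left compartment (px 323,146), the lid covers the right one, and the mug, soap and jar stand where they were.

```bash
python3 -c "
from workcell import robot; print(robot.sign_off())"
```

```text
the job is handed in; nothing more can be done
None
```

Done and handed in at about 11 s: the lid now covers the right compartment, the cheese box lies upside down but flat in the newly opened left one, and the mug, soap bottle and jar stand where they were.

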